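# Load the reagent carrier in reverse order

## Task

Move the four reagent bottles one by one from the green rack into the empty grey-and-white carrier beside it, in reverse order along the row: the bottle that starts nearest the robot goes into the carrier's compartment farthest from the robot, the next into the second farthest, and so on, until the farthest bottle stands in the nearest compartment. Keep the bottles upright all the way and leave each one standing flat on the floor of its own compartment.

Things in the scene. Friction and masses are not known exactly. Their poses are not given: they have to be found in the camera images.
- slim_center (a point): The slim bottle: the thinnest and tallest, round, 26 mm across, 76 mm high (the top 14 mm is a white cap 24 mm across), about 60 g. Amber glass with a paper label; stands upright on its flat foot; its yaw does not matter. The point is on its axis, half-way up, z up. Point 38 mm above its foot.
- jar_center (a point): The squat jar: round, 40 mm across and straight-sided over its full 48 mm height, the top 15 mm being a broad white lid, about 110 g. Amber glass with a paper label; stands upright on its flat foot; its yaw does not matter. The point is on its axis, half-way up, z up. Point 24 mm above its foot.
- square_center (a point): The square bottle: body 34 x 34 mm and 46 mm high, with a white cap 22 mm across above it, 60 mm high in all, about 100 g. Amber glass with a paper label; stands upright on its flat foot; its yaw does not matter. The point is on its axis, half-way up, z up. Point 30 mm above its foot; x and y axes are square to its flat sides; at the start these are turned at most 7 degrees from the rack's sides.
- dropper_center (a point): The dropper bottle: round body 36 mm across and 40 mm high, then a white collar 20 mm across and a dark rubber bulb 12 mm across, 66 mm high in all, about 80 g; grip it by the body. Amber glass with a paper label; stands upright on its flat foot; its yaw does not matter. The point is on its axis, half-way up, z up. Point 33 mm above its foot.
- pad_slim: Dark rubber pad (small round, 36 mm across, 3 mm thick) fixed in the rack compartment in which the slim bottle starts, so it still marks that starting place when the bottle is gone. Origin: centre of its underside, 5 mm above the table.
- pad_jar: Dark rubber pad (round, 52 mm across, 3 mm thick) fixed in the rack compartment in which the squat jar starts, so it still marks that starting place when the bottle is gone. Origin: centre of its underside, 5 mm above the table.
- pad_square: Dark rubber pad (square, 45 mm, 3 mm thick) fixed in the rack compartment in which the square bottle starts, so it still marks that starting place when the bottle is gone. Origin: centre of its underside, 5 mm above the table.
- pad_dropper: Dark rubber pad (plus-shaped, 50 mm, 3 mm thick) fixed in the rack compartment in which the dropper bottle starts, so it still marks that starting place when the bottle is gone. Origin: centre of its underside, 5 mm above the table.
- rack: Green rack, left or right of the carrier, fixed; the bottles start in it, one per compartment, in any order. 244 x 64 mm, walls 4 mm thick, 14 mm high. Four compartments in a row along x, 56 x 56 mm inside, centres at x = -90, -30, 30, 90 mm. Origin: centre of underside, on the table; z up; x runs along the row away from the robot (within 15 degrees). Bottles' feet start 8 mm above the table.
- carrier: Empty carrier, grey floor and white walls, with a low steel loop (32 mm long, 16 mm high) on its far end, fixed. 244 x 64 mm, walls 4 mm thick, 14 mm high. Four compartments in a row along x, 56 x 56 mm inside, centres at x = -90, -30, 30, 90 mm. Origin: centre of underside, on the table; z up; x runs along the row away from the robot (within 15 degrees). Its floor is flat, 8 mm above the table.

How it is judged:
By the outcome, as a careful person would: the job done as asked, in the order asked, and still so for the second after the job is handed in, with the robot touching nothing.
It also fails if it takes over 99 s, if anything falls off the work surface, if the arm or the gripper's body presses on something with over 40 N, if the wrist force passes 120 N, or if a joint passes its speed limit or range.

## Robot

A 6-joint arm with a two-finger parallel gripper is mounted at the origin on the work surface. World frame = base frame: x ahead of the robot, y to its left, z up, the work surface at z = 0. Lengths are in mm, angles in rad, forces in N, time in s.
With the tool pointing down it reaches from about 275 to 850 mm from the base axis. Payload 19 kg.
Tool frame: the origin (TCP) lies between the finger pads; the fingertips stand 14 mm ahead of it and the grasp point (between the pads) lies 5 mm behind it (robot.tip_extent is the distance from the TCP to the fingertips, in mm); z points along the fingers, y is the direction in which the jaws open and shut (so a half turn about z gives the same grasp; the last joint's range is limited). The gripper opens to 85 mm and grips with 20 to 120 N. Pads are 22 mm wide; open, the fingers measure 114 mm over their backs; the gripper's body (76 mm by 85 mm) begins 54 mm behind the grasp point. The pads swing forward as they close: fully open they stand 13 mm farther back than shut.
Start: joints at [1.021, 0.15, 1.437, -0, 1.554, -0.134], TCP at [232.256, 525.974, 245.267] pointing down, gripper open.
Joint ranges: [-2.8, 2.8], [-0.68, 2.1], [0.12, 2.68], [-1.39, 4.53], [0.16, 2.79], [-2.81, 2.81]. Speed limits (rad/s): [1.89, 1.89, 2.22, 3.01, 3.01, 3.01].

## Interface

Orientations are given as a rotation vector (axis times angle).
In Python, from cell import robot gives the robot as it stands. The module is installed in compiled form; this text tells all that it offers.
- The arm moves only by the tool servo_tool, never from a script. Its arguments are lists of equal length, an entry for each row: "fingers": the opening, from 0 (shut) to 1 (fully open); "xyz": the shift along the tool's x, y, z in m, a list of three; "angular": the turn, a rotation vector about the tool's x, y, z in degrees, a list of three. In form: {"fingers": [fingers, ...], "xyz": [[dx, dy, dz], ...], "angular": [[rx, ry, rz], ...]}. A call has 1 to 8 rows; each row is the pose to reach, as a shift and turn from the pose commanded when the call began, along the tool's axes at that moment; what a row does not reach only later rows make up. A row lasts 1/12 s, in which the tool goes at most 41.7 mm and 7.16 degrees, less where a joint would pass 70% of its speed; a pose out of reach is approached as far as the arm can. A call with a gripper value outside its range is refused whole. The fingers move at their own pace and stop on an object; the grip force is fixed at half the most. Time passes only in rows, so rows that repeat a pose let the fingers close. It gives the time, the measured TCP pose, the force and the opening at its end, in the units of the state.
- robot.read_state(): the state, without advancing time (a new reading comes with each control period).
- robot.camera(name): name is "side" or "top" or "wrist"; returns a dict with "color" (384x512x3 uint8, red, green, blue), "K" (3x3 intrinsics, pixels), "k1" (the pictures are not rectified: a ray, as slopes to the right and down, at radius r is drawn at 1 + k1 r^2 times it, then the intrinsics apply), "R" (3x3) and "t" (3): a world point X has camera coordinates R X + t. Camera axes: x right, y down, z forward; pixel columns grow to the right and rows downward; lengths in mm; the calibration is good to about 2 mm. A picture is of the moment at which its call begins. There is no depth.
- robot.close_job(): hands the job in, once; it reports no verdict.
The state is a dict: "t": time; "joint_pos": joint angles; "qvel": joint speeds; "joint_torque": joint torques, N m; "position": TCP position; "eef_rot": TCP orientation; "ft_force": force on the tool from outside, world axes, zero at the start; "moment": the same for the moment, N m; "grip_width": opening from 0.0 (shut) to 1.0 (fully open).
Only numpy, scipy, OpenCV 4.12 (cv2) and the standard library are available. Lean on these libraries where they do the work, as an engineer would, in place of code of your own. Each camera call takes 0.05 s, during which the arm holds its last target. There are 200 camera calls.

## Working session

There is one attempt and no reset: what is moved stays moved. The work goes in short steps, Python scripts to look and compute and a tool call to move; the robot and the scene stay as the last step left them, time stands still between calls to the robot, and variables do not carry over. Pictures are saved under pics/ and viewed, about 12 in all and at most 16, crops included, and the job is handed in when it is done.

Besides the shell and the picture viewer there is one more tool, called after "Request:" by a JSON object that holds its "method" and its "body", one argument or row to a line. servo_tool: Moves the arm, as the interface text tells. Its arguments: {"type":"object","properties":{"fingers":{"type":"array","items":{"type":"number"}},"xyz":{"type":"array","items":{"type":"array","items":{"type":"number"}}},"angular":{"type":"array","items":{"type":"array","items":{"type":"number"}}}},"required":["fingers","xyz","angular"]}

```bash
mkdir -p pics
cat > h.py <<'E'
import numpy as np, cv2
from cell import robot
def cam(n): return robot.camera(n)
def save(c,f,crop=None,s=1):
    im=c["color"][...,::-1]
    if crop: im=im[crop[1]:crop[3],crop[0]:crop[2]]
    cv2.imwrite("pics/"+f,cv2.resize(im,None,fx=s,fy=s,interpolation=cv2.INTER_CUBIC))
def ray(c,u,v):
    K=np.array(c["K"]);d=np.array([(u-K[0,2])/K[0,0],(v-K[1,2])/K[1,1]]);p=d.copy()
    for _ in range(20): p=d/(1+c["k1"]*(p@p))
    R=np.array(c["R"]);return -R.T@np.array(c["t"]),R.T@np.array([p[0],p[1],1])
def onz(c,u,v,z):
    o,d=ray(c,u,v);return o+d*(z-o[2])/d[2]
def proj(c,X):
    q=np.array(c["R"])@np.array(X,float)+np.array(c["t"]);p=q[:2]/q[2];p=p*(1+c["k1"]*(p@p))
    K=np.array(c["K"]);return np.array([K[0,0]*p[0]+K[0,2],K[1,1]*p[1]+K[1,2]])
E
python3 - <<'E'
from h import *
s=robot.read_state();print(s)
for n in("top","side"):
    c=cam(n);save(c,n+"0.png",s=1.5);print(n,c["K"],c["k1"],-np.array(c["R"]).T@c["t"])
    np.save(n+"0.npy",c,allow_pickle=True)
E
```

```text
{'t': 0.0, 'joint_pos': array([ 1.02101603e+00,  1.51011255e-01,  1.43801920e+00, -1.31108594e-05,
        1.55381073e+00, -1.33998347e-01]), 'qvel': array([ 0.00037972, -0.00096522, -0.00091782, -0.00102569,  0.00015444,
       -0.00049631]), 'joint_torque': array([ 1.52493252e-03, -7.13064265e+01, -5.70858157e+01, -8.97426867e-05,
        9.17940459e-03, -2.92951233e-05]), 'position': array([232.14626943, 525.80486512, 244.66695671]), 'eef_rot': array([-6.48330187e-01, -3.07355114e+00,  1.85435439e-03]), 'ft_force': array([0.35753057, 0.1236101 , 0.93711533]), 'moment': array([-0.0431284 , -0.00118995,  0.02697707]), 'grip_width': 1.0031301632919178}
top [[485.38863041   0.         263.52931397]
 [  0.         485.38863041 194.41264413]
 [  0.           0.           1.        ]] -0.0870781526755806 [ 458.61924979  -19.20910296 1070.08477747]
side [[368.71593273   0.         259.56758161]
 [  0.         368.71593273 192.41957606]
 [  0.           0.           1.        ]] 0.0015997216493869816 [ 428.39316131 -469.28895083  517.21436039]
```

View pics/top0.png

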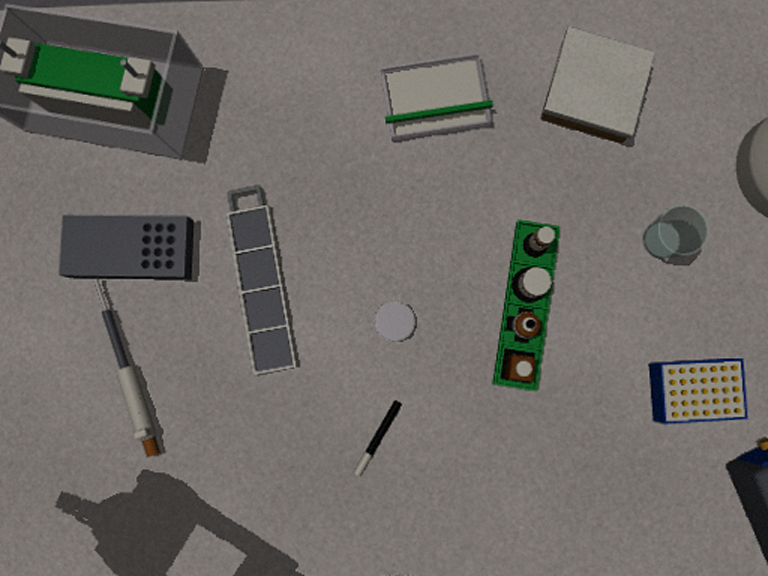

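View pics/side0.png

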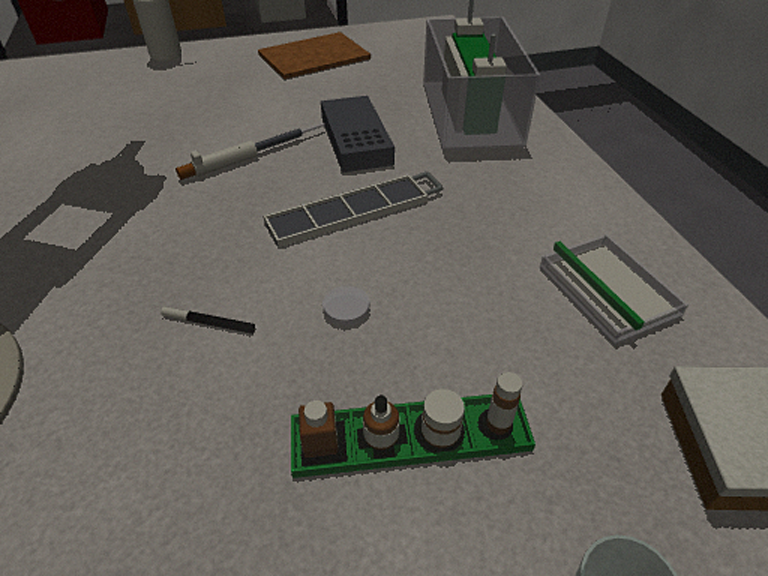

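The top view (1.5x scale) shows the rack at about (525,305). Near to far it holds square (523,368), dropper (528,323), jar (535,283) and slim (544,235). The carrier is at about (263,290), with its loop at the far end. The side view shows the same order. Next I'll measure both.

```bash
cat > m.py <<'E'
from h import *
c=np.load("top0.npy",allow_pickle=True).item(); s=np.load("side0.npy",allow_pickle=True).item()
im=c["color"].astype(int); 
# rack: green hull
def rect(m,c,z):
    pts=np.argwhere(m)[:,::-1]; P=np.array([onz(c,u,v,z)[:2] for u,v in pts],np.float32)
    return cv2.minAreaRect(P)
r,g,b=im[...,0],im[...,1],im[...,2]
m=(g>r+25)&(g>b+25); m[:, :320]=0; m[:,390:]=0; m[:130]=0; m[270:]=0
print("rack",rect(m,c,14))
# carrier floors
f=im.sum(2); roi=np.zeros(m.shape,bool); roi[135:255,148:202]=1
hsv=cv2.cvtColor(c["color"],cv2.COLOR_RGB2HSV)
m=((b>r+3)&(f<300)&roi).astype(np.uint8)
n,l,st,ce=cv2.connectedComponentsWithStats(cv2.morphologyEx(m,cv2.MORPH_OPEN,np.ones((3,3))))
for i in range(1,n):
    if st[i,4]>150: print("floor",st[i],onz(c,*ce[i],8).round(1),rect(l==i,c,8))
# white caps
m=((im.min(2)>120)&(im.max(2)-im.min(2)<40)).astype(np.uint8); m[:,:330]=0;m[:,375:]=0;m[:145]=0;m[258:]=0
n,l,st,ce=cv2.connectedComponentsWithStats(m)
for i in range(1,n):
    if st[i,4]>20: print("cap",st[i],ce[i].round(1),[onz(c,*ce[i],z).round(1)[:2] for z in(56,68,84)])
E
python3 m.py
python3 - <<'E'
import sys;sys.path.insert(0,'.')
import os;os.chdir('.')
from h import *
c=np.load("top0.npy",allow_pickle=True).item();save(c,"rackcrop.png",(320,140,385,265),5)
E
```

```text
rack ((534.8228759765625, -190.14549255371094), (64.94702911376953, 243.963134765625), 80.74785614013672)
cap [359 151  10  11  83] [363.6 156.1] [array([ 630.3, -212.5]), array([ 628.2, -210.2]), array([ 625.5, -207.1])]
cap [349 179  18  18 244] [357.5 187. ] [array([ 564.7, -197.9]), array([ 563.5, -195.8]), array([ 561.8, -193. ])]
cap [345 241   9  10  70] [348.9 245.2] [array([ 443.1, -177.7]), array([ 443.3, -175.9]), array([ 443.5, -173.4])]
```

View pics/rackcrop.png

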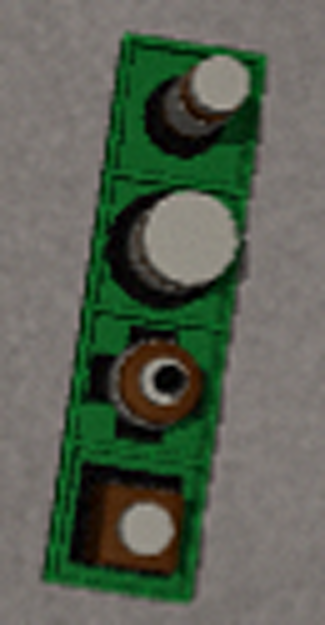

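The crop confirms square, dropper, jar, slim from near to far, with the dropper bulb at full-image pixel (354,215.6). The rack measures 65 x 244 mm, as expected. The carrier mask still needs fixing.

```bash
cat > m2.py <<'E'
from h import *
c=np.load("top0.npy",allow_pickle=True).item()
g=cv2.cvtColor(c["color"],cv2.COLOR_RGB2GRAY).astype(int)
print([c["color"][v,u].tolist() for u,v in((182,233),(168,152),(174,180),(160,233))])
m=(g<88).astype(np.uint8); m[:136]=0;m[252:]=0;m[:,:152]=0;m[:,202:]=0
m=cv2.morphologyEx(m,cv2.MORPH_OPEN,np.ones((3,3)))
n,l,st,ce=cv2.connectedComponentsWithStats(m,connectivity=4)
for i in range(1,n):
    if st[i,4]>150: 
        P=np.array([onz(c,u,v,8)[:2] for v,u in np.argwhere(l==i)],np.float32)
        print(st[i],ce[i].round(1),onz(c,*ce[i],8).round(1),cv2.minAreaRect(P))
print("bulb",onz(c,354,215.6,74))
E
python3 m2.py
```

```text
[[70, 71, 75], [69, 71, 75], [71, 70, 75], [124, 121, 116]]
[153 139  28  28 614] [166.6 152.5] [649.6 216.4   8. ] ((649.5679321289062, 216.47059631347656), (56.62132263183594, 55.39427185058594), 10.74047565460205)
[158 165  28  29 628] [171.2 178.9] [590.2 205.2   8. ] ((590.4844970703125, 205.2996826171875), (56.76632308959961, 55.09800338745117), 10.405524253845215)
[162 191  28  29 633] [175.8 205.3] [531.5 194.2   8. ] ((531.2703857421875, 194.3140869140625), (56.35091018676758, 55.59465408325195), 10.036530494689941)
[167 218  28  29 631] [180.3 232.2] [472.2 183.4   8. ] ((472.3553466796875, 183.40870666503906), (55.18205642700195, 55.25345230102539), 10.054484367370605)
bulb [ 503.78712209 -186.38414314   74.        ]
```

```bash
cat > go.py <<'E'
import sys
from h import *
from scipy.spatial.transform import Rotation as Ro
# go.py x y z yaw(deg of tool y) ; shift/turn in tool axes from the pose now
s=robot.read_state();R=Ro.from_rotvec(s["eef_rot"]).as_matrix()
print("t",round(s["t"],2),"pos",s["position"].round(1),"yaw",np.degrees(np.arctan2(R[1,1],R[0,1])).round(1),"tilt z",R[:,2].round(3),"F",s["ft_force"].round(1),"w",round(s["grip_width"],3),"q",s["joint_pos"].round(2))
for a in sys.argv[1:]:
    x,y,z,w=map(float,a.split(","));w=np.radians(w)
    T=np.column_stack([[np.sin(w),-np.cos(w),0],[np.cos(w),np.sin(w),0],[0,0,-1]]); 
    T[:,0]=np.cross(T[:,1],T[:,2])
    print(a,"xyz m",(R.T@(np.array([x,y,z])-s["position"])/1000).round(4),"ang",np.degrees(Ro.from_matrix(R.T@T).as_rotvec()).round(2))
E
python3 go.py 443.3,-175.9,150,80.6
```

```text
t 0.1 pos [232.2 525.8 244.8] yaw 66.2 tilt z [-0.001 -0.001 -1.   ] F [ 0.2  0.  -0.5] w 1.0 q [ 1.02  0.15  1.44 -0.    1.55 -0.13]
443.3,-175.9,150,80.6 xyz m [-0.4766 -0.5566  0.0953] ang [ -0.06  -0.02 -14.42]
```

Request:
{"method": "servo_tool", "body": {
  "fingers": [1,1,1,1,1,1,1,1],
  "xyz": [
    [-0.4766,-0.5566,0.0953],
    [-0.4766,-0.5566,0.0953],
    [-0.4766,-0.5566,0.0953],
    [-0.4766,-0.5566,0.0953],
    [-0.4766,-0.5566,0.0953],
    [-0.4766,-0.5566,0.0953],
    [-0.4766,-0.5566,0.0953],
    [-0.4766,-0.5566,0.0953]
  ],
  "angular": [
    [0,0,-14.4],
    [0,0,-14.4],
    [0,0,-14.4],
    [0,0,-14.4],
    [0,0,-14.4],
    [0,0,-14.4],
    [0,0,-14.4],
    [0,0,-14.4]
  ]
}}

```text
t: 0.77
position: [326.2, 211.6, 202.5]
eef_rot: [0.257, 3.131, -0.0]
ft_force: [1.6, 0.0, 0.3]
grip_width: 1.0
```

```bash
python3 go.py 443.3,-175.9,150,80.6
```

```text
t 0.77 pos [326.2 211.6 202.5] yaw 80.6 tilt z [ 0. -0. -1.] F [1.6 0.  0.3] w 1.0 q [ 0.38 -0.23  1.89 -0.    1.48 -1.03]
443.3,-175.9,150,80.6 xyz m [-0.1788 -0.3632  0.0526] ang [-0.    0.01  0.01]
```

Request:
{"method": "servo_tool", "body": {
  "fingers": [1,1,1,1,1,1,1,1],
  "xyz": [
    [-0.17,-0.345,0.05],
    [-0.17,-0.345,0.05],
    [-0.17,-0.345,0.05],
    [-0.17,-0.345,0.05],
    [-0.17,-0.345,0.05],
    [-0.17,-0.345,0.05],
    [-0.17,-0.345,0.05],
    [-0.17,-0.345,0.05]
  ],
  "angular": [
    [0,0,0],
    [0,0,0],
    [0,0,0],
    [0,0,0],
    [0,0,0],
    [0,0,0],
    [0,0,0],
    [0,0,0]
  ]
}}

```text
t: 1.43
position: [421.7, -104.7, 159.7]
eef_rot: [0.259, 3.131, -0.0]
ft_force: [1.4, 0.9, 0.2]
grip_width: 1.003
```

Request:
{"method": "servo_tool", "body": {
  "fingers": [1,1,1],
  "xyz": [
    [0,0,0],
    [0,0,0],
    [0,0,0]
  ],
  "angular": [
    [0,0,0],
    [0,0,0],
    [0,0,0]
  ]
}}

```text
t: 1.68
position: [421.5, -102.2, 159.8]
eef_rot: [-0.259, -3.13, -0.001]
ft_force: [0.2, 0.1, 0.0]
grip_width: 1.001
```

```bash
python3 go.py 443.3,-175.9,150,80.6
python3 - <<'E'
from h import *
c=cam("wrist");save(c,"w1.png",s=1.5);np.save("w1.npy",c,allow_pickle=True);print(-np.array(c["R"]).T@c["t"])
for p in [(443.3,-175.9,68),(503.8,-186.4,74),(564.7,-197.9,56)]: print(proj(c,p).round(1))
E
```

```text
t 1.68 pos [ 421.5 -102.2  159.8] yaw 80.5 tilt z [-0.001  0.001 -1.   ] F [0.2 0.1 0. ] w 1.001 q [-0.42 -0.1   1.87  0.    1.37 -1.82]
443.3,-175.9,150,80.6 xyz m [-0.0336 -0.0691  0.0097] ang [ 0.02 -0.05 -0.07]
[355.90456624 -91.50191869 289.09711422]
[168.6 237.2]
[172.2 302.2]
[180.6 341.5]
```

View pics/w1.png

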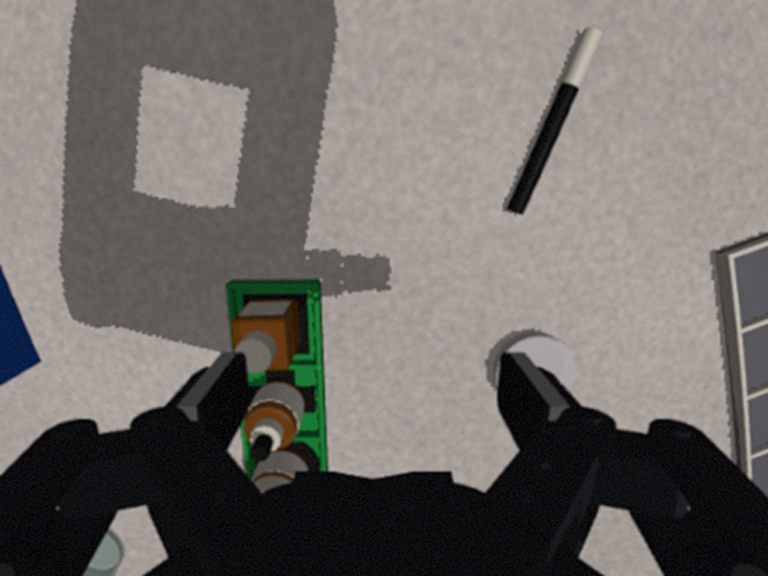

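The wrist view shows the square cap at (256,350) against a predicted (253,356), and the dropper bulb at (262,447) against (258,453). That agrees to within about 2–3 mm, so I'm going down on the square bottle.

Request:
{"method": "servo_tool", "body": {
  "fingers": [1,1,1,1,1,1,1,1],
  "xyz": [
    [-0.034,-0.069,0],
    [-0.034,-0.069,0.01],
    [-0.034,-0.069,0.02],
    [-0.034,-0.069,0.05],
    [-0.034,-0.069,0.08],
    [-0.034,-0.069,0.11],
    [-0.034,-0.069,0.127],
    [-0.034,-0.069,0.127]
  ],
  "angular": [
    [0,0,0],
    [0,0,0],
    [0,0,0],
    [0,0,0],
    [0,0,0],
    [0,0,0],
    [0,0,0],
    [0,0,0]
  ]
}}

```text
t: 2.4
position: [442.6, -173.8, 30.0]
eef_rot: [-0.255, -3.127, -0.003]
ft_force: [-0.3, -0.0, -1.0]
grip_width: 1.0
```

Request:
{"method": "servo_tool", "body": {
  "fingers": [0,0,0,0,0,0,0,0],
  "xyz": [
    [0,0,0],
    [0,0,0],
    [0,0,0],
    [0,0,0],
    [0,0,0],
    [0,0,0],
    [0,0,0],
    [0,0,0]
  ],
  "angular": [
    [0,0,0],
    [0,0,0],
    [0,0,0],
    [0,0,0],
    [0,0,0],
    [0,0,0],
    [0,0,0],
    [0,0,0]
  ]
}}

```text
t: 3.07
position: [444.7, -176.3, 34.4]
eef_rot: [0.258, 3.129, -0.001]
ft_force: [-1.2, 2.5, 12.3]
grip_width: 0.39
```

```bash
python3 go.py 443.3,-175.9,150,80.6 649.6,216.4,150,100.5
```

```text
t 3.07 pos [ 444.7 -176.3   34.4] yaw 80.6 tilt z [ 0.002 -0.001 -1.   ] F [-1.2  2.5 12.3] w 0.39 q [-0.54  0.13  1.92  0.    1.09 -1.95]
443.3,-175.9,150,80.6 xyz m [ 1.300e-03  1.000e-04 -1.156e-01] ang [-0.04  0.11 -0.03]
649.6,216.4,150,100.5 xyz m [-0.138   0.4209 -0.1156] ang [ -0.06   0.11 -19.93]
```

Request:
{"method": "servo_tool", "body": {
  "fingers": [0,0,0,0,0,0,0,0],
  "xyz": [
    [0,0,-0.03],
    [0,0,-0.065],
    [0,0,-0.1],
    [-0.005,0.015,-0.115],
    [-0.015,0.045,-0.115],
    [-0.025,0.08,-0.115],
    [-0.038,0.115,-0.115],
    [-0.05,0.15,-0.115]
  ],
  "angular": [
    [0,0,0],
    [0,0,0],
    [0,0,0],
    [0,0,0],
    [0,0,-4],
    [0,0,-8],
    [0,0,-12],
    [0,0,-16]
  ]
}}

```text
t: 3.73
position: [518.6, -34.8, 149.0]
eef_rot: [-0.184, 3.135, -0.001]
ft_force: [0.1, -1.5, -0.9]
grip_width: 0.387
```

```bash
python3 go.py 649.6,216.4,150,100.5
```

```text
t 3.73 pos [518.6 -34.8 149. ] yaw 96.7 tilt z [ 0.001 -0.    -1.   ] F [ 0.1 -1.5 -0.9] w 0.387 q [-0.22  0.09  1.71 -0.    1.35 -1.9 ]
649.6,216.4,150,100.5 xyz m [-0.1595  0.2341 -0.001 ] ang [-0.04  0.08 -3.77]
```

Request:
{"method": "servo_tool", "body": {
  "fingers": [0,0,0,0,0,0,0,0],
  "xyz": [
    [-0.022,0.032,0],
    [-0.044,0.064,0],
    [-0.066,0.097,0],
    [-0.088,0.13,0],
    [-0.11,0.162,0],
    [-0.132,0.194,0],
    [-0.15,0.22,0],
    [-0.159,0.233,0]
  ],
  "angular": [
    [0,0,-3.8],
    [0,0,-3.8],
    [0,0,-3.8],
    [0,0,-3.8],
    [0,0,-3.8],
    [0,0,-3.8],
    [0,0,-3.8],
    [0,0,-3.8]
  ]
}}

```text
t: 4.4
position: [650.1, 216.9, 148.1]
eef_rot: [-0.287, 3.128, 0.001]
ft_force: [0.1, 0.4, -0.6]
grip_width: 0.388
```

Request:
{"method": "servo_tool", "body": {
  "fingers": [0,0,0],
  "xyz": [
    [0,0,0],
    [0,0,0],
    [0,0,0]
  ],
  "angular": [
    [0,0,0],
    [0,0,0],
    [0,0,0]
  ]
}}

```text
t: 4.65
position: [649.0, 212.9, 148.2]
eef_rot: [0.284, -3.129, 0.001]
ft_force: [1.3, -0.6, -0.4]
grip_width: 0.388
```

```bash
python3 go.py 649.6,216.4,36,100.5;  python3 - <<'E'
from h import *
c=cam("top");save(c,"t1.png",(130,110,260,270),4)
s=cam("side");save(s,"s1.png",(120,60,350,200),3)
E
```

```text
t 4.65 pos [649.  212.9 148.2] yaw 100.4 tilt z [-0. -0. -1.] F [ 1.3 -0.6 -0.4] w 0.388 q [ 0.2   0.42  1.29 -0.    1.43 -1.55]
649.6,216.4,36,100.5 xyz m [-0.0013  0.0034  0.1122] ang [-0.02 -0.01 -0.13]
```

View pics/s1.png

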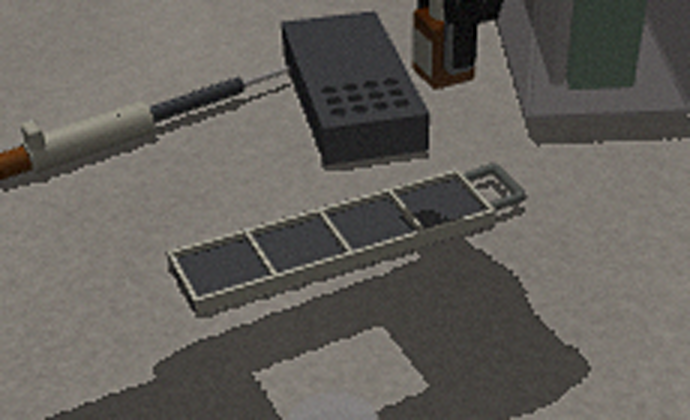

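The bottle hangs upright over the carrier with its lower edge at crop pixel (445,80). Lowering it now.

Request:
{"method": "servo_tool", "body": {
  "fingers": [0,0,0,0,0,0,0,0],
  "xyz": [
    [-0.001,0.003,0.02],
    [-0.001,0.003,0.05],
    [-0.001,0.003,0.08],
    [-0.001,0.003,0.098],
    [-0.001,0.003,0.106],
    [-0.001,0.003,0.11],
    [-0.001,0.003,0.112],
    [-0.001,0.003,0.112]
  ],
  "angular": [
    [0,0,0],
    [0,0,0],
    [0,0,0],
    [0,0,0],
    [0,0,0],
    [0,0,0],
    [0,0,0],
    [0,0,0]
  ]
}}

```text
t: 5.42
position: [650.2, 216.3, 37.1]
eef_rot: [-0.283, 3.127, 0.0]
ft_force: [-0.7, 0.2, -0.8]
grip_width: 0.386
```

Request:
{"method": "servo_tool", "body": {
  "fingers": [0,0,0],
  "xyz": [
    [0,0,0.001],
    [0,0,0.001],
    [0,0,0.001]
  ],
  "angular": [
    [0,0,0],
    [0,0,0],
    [0,0,0]
  ]
}}

```text
t: 5.67
position: [650.0, 216.6, 35.8]
eef_rot: [-0.284, 3.128, 0.0]
ft_force: [-0.1, -0.3, -0.9]
grip_width: 0.391
```

Not touching yet. I'll go down another 1–2 mm and watch the force.

Request:
{"method": "servo_tool", "body": {
  "fingers": [0,0,0,0],
  "xyz": [
    [0,0,0.001],
    [0,0,0.001],
    [0,0,0.002],
    [0,0,0.002]
  ],
  "angular": [
    [0,0,0],
    [0,0,0],
    [0,0,0],
    [0,0,0]
  ]
}}

```text
t: 6.0
position: [650.0, 216.6, 34.4]
eef_rot: [-0.284, 3.128, -0.0]
ft_force: [-6.0, -2.9, 14.0]
grip_width: 0.387
```

Request:
{"method": "servo_tool", "body": {
  "fingers": [1,1,1,1,1,1,1,1],
  "xyz": [
    [0,0,0],
    [0,0,0],
    [0,0,0],
    [0,0,0],
    [0,0,0],
    [0,0,-0.03],
    [0,0,-0.07],
    [0,0,-0.11]
  ],
  "angular": [
    [0,0,0],
    [0,0,0],
    [0,0,0],
    [0,0,0],
    [0,0,0],
    [0,0,0],
    [0,0,0],
    [0,0,0]
  ]
}}

```text
t: 6.67
position: [649.0, 216.4, 143.4]
eef_rot: [0.284, -3.126, 0.001]
ft_force: [1.2, -0.9, -0.0]
grip_width: 1.002
```

```bash
python3 go.py 503.8,-186.4,140,80.6;  python3 - <<'E'
from h import *
s=cam("side");save(s,"s2.png",(120,60,350,200),3)
E
```

```text
t 6.67 pos [649.  216.4 143.4] yaw 100.4 tilt z [-0.002 -0.001 -1.   ] F [ 1.2 -0.9 -0. ] w 1.002 q [ 0.21  0.43  1.29 -0.    1.42 -1.54]
503.8,-186.4,140,80.6 xyz m [ 0.2153 -0.37    0.004 ] ang [-0.03 -0.14 19.77]
```

View pics/s2.png

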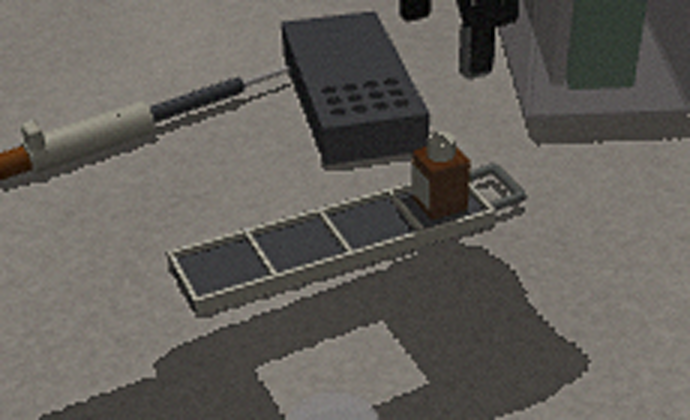

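The square bottle stands upright in the far compartment at crop pixel (440,180). Now the dropper.

Request:
{"method": "servo_tool", "body": {
  "fingers": [1,1,1,1,1,1,1,1],
  "xyz": [
    [0.215,-0.37,0.004],
    [0.215,-0.37,0.004],
    [0.215,-0.37,0.004],
    [0.215,-0.37,0.004],
    [0.215,-0.37,0.004],
    [0.215,-0.37,0.004],
    [0.215,-0.37,0.004],
    [0.215,-0.37,0.004]
  ],
  "angular": [
    [0,0,19.8],
    [0,0,19.8],
    [0,0,19.8],
    [0,0,19.8],
    [0,0,19.8],
    [0,0,19.8],
    [0,0,19.8],
    [0,0,19.8]
  ]
}}

```text
t: 7.38
position: [535.8, -98.7, 140.0]
eef_rot: [0.258, 3.131, -0.0]
ft_force: [0.5, -0.8, -0.0]
grip_width: 1.004
```

Request:
{"method": "servo_tool", "body": {
  "fingers": [1,1],
  "xyz": [
    [0,0,0],
    [0,0,0]
  ],
  "angular": [
    [0,0,0],
    [0,0,0]
  ]
}}

```text
t: 7.55
position: [536.3, -99.0, 140.1]
eef_rot: [0.264, 3.13, -0.0]
ft_force: [0.9, 0.3, -0.3]
grip_width: 0.999
```

```bash
python3 go.py 503.8,-186.4,140,80.6
```

```text
t 7.55 pos [536.3 -99.  140.1] yaw 80.4 tilt z [ 0. -0. -1.] F [ 0.9  0.3 -0.3] w 0.999 q [-0.32  0.15  1.66 -0.    1.34 -1.73]
503.8,-186.4,140,80.6 xyz m [ 0.0175 -0.0916  0.0001] ang [-0.01  0.02 -0.23]
```

Request:
{"method": "servo_tool", "body": {
  "fingers": [1,1,1,1,1,1,1,1],
  "xyz": [
    [0.009,-0.041,0],
    [0.0175,-0.08,0],
    [0.0175,-0.0916,0.0],
    [0.0175,-0.0916,0.02],
    [0.0175,-0.0916,0.05],
    [0.0175,-0.0916,0.08],
    [0.0175,-0.0916,0.1],
    [0.0175,-0.0916,0.107]
  ],
  "angular": [
    [0,0,0],
    [0,0,0],
    [0,0,0],
    [0,0,0],
    [0,0,0],
    [0,0,0],
    [0,0,0],
    [0,0,0]
  ]
}}

```text
t: 8.22
position: [503.8, -182.9, 29.8]
eef_rot: [-0.256, -3.127, -0.003]
ft_force: [-0.9, -0.6, -0.5]
grip_width: 0.999
```

Request:
{"method": "servo_tool", "body": {
  "fingers": [0,0,0,0,0,0,0,0],
  "xyz": [
    [0,0,0],
    [0,0,0],
    [0,0,0],
    [0,0,0],
    [0,0,0],
    [0,0,0],
    [0,0,0],
    [0,0,0]
  ],
  "angular": [
    [0,0,0],
    [0,0,0],
    [0,0,0],
    [0,0,0],
    [0,0,0],
    [0,0,0],
    [0,0,0],
    [0,0,0]
  ]
}}

```text
t: 8.88
position: [505.4, -184.8, 34.6]
eef_rot: [0.258, 3.129, -0.001]
ft_force: [-2.4, 2.3, 10.1]
grip_width: 0.405
```

```bash
python3 go.py 590.2,205.2,150,100.5
```

```text
t 8.88 pos [ 505.4 -184.8   34.6] yaw 80.6 tilt z [ 0.002 -0.001 -1.   ] F [-2.4  2.3 10.1] w 0.405 q [-0.49  0.24  1.78  0.    1.12 -1.9 ]
590.2,205.2,150,100.5 xyz m [-0.0201  0.3986 -0.1156] ang [ -0.06   0.13 -19.92]
```

Request:
{"method": "servo_tool", "body": {
  "fingers": [0,0,0,0,0,0,0,0],
  "xyz": [
    [0,0,-0.03],
    [0,0,-0.065],
    [0,0,-0.1],
    [-0.001,0.015,-0.115],
    [-0.003,0.045,-0.115],
    [-0.005,0.08,-0.115],
    [-0.007,0.115,-0.115],
    [-0.009,0.15,-0.115]
  ],
  "angular": [
    [0,0,0],
    [0,0,0],
    [0,0,0],
    [0,0,0],
    [0,0,-4],
    [0,0,-8],
    [0,0,-12],
    [0,0,-16]
  ]
}}

```text
t: 9.55
position: [538.3, -36.7, 149.1]
eef_rot: [-0.184, 3.134, -0.001]
ft_force: [0.9, -0.2, -0.3]
grip_width: 0.403
```

```bash
python3 go.py 590.2,205.2,150,100.5
```

```text
t 9.55 pos [538.3 -36.7 149.1] yaw 96.7 tilt z [ 0.002 -0.    -1.   ] F [ 0.9 -0.2 -0.3] w 0.403 q [-0.21  0.13  1.66 -0.    1.35 -1.9 ]
590.2,205.2,150,100.5 xyz m [-0.0799  0.2342 -0.0009] ang [-0.04  0.09 -3.77]
```

Request:
{"method": "servo_tool", "body": {
  "fingers": [0,0,0,0,0,0,0,0],
  "xyz": [
    [-0.011,0.033,0],
    [-0.022,0.066,0],
    [-0.034,0.1,0],
    [-0.045,0.133,0],
    [-0.057,0.166,0],
    [-0.068,0.2,0],
    [-0.077,0.226,0],
    [-0.08,0.238,0]
  ],
  "angular": [
    [0,0,-3.8],
    [0,0,-3.8],
    [0,0,-3.8],
    [0,0,-3.8],
    [0,0,-3.8],
    [0,0,-3.8],
    [0,0,-3.8],
    [0,0,-3.8]
  ]
}}

```text
t: 10.22
position: [590.6, 210.8, 148.6]
eef_rot: [-0.287, 3.127, 0.001]
ft_force: [0.4, 0.6, -1.4]
grip_width: 0.405
```

Request:
{"method": "servo_tool", "body": {
  "fingers": [0,0,0],
  "xyz": [
    [0,0,0],
    [0,0,0],
    [0,0,0]
  ],
  "angular": [
    [0,0,0],
    [0,0,0],
    [0,0,0]
  ]
}}

```text
t: 10.47
position: [590.2, 206.5, 148.2]
eef_rot: [-0.283, 3.129, -0.001]
ft_force: [-1.2, 0.6, -2.2]
grip_width: 0.399
```

```bash
python3 go.py 590.2,205.2,36,100.5
```

```text
t 10.47 pos [590.2 206.5 148.2] yaw 100.3 tilt z [ 0. -0. -1.] F [-1.2  0.6 -2.2] w 0.399 q [ 0.21  0.3   1.45 -0.    1.39 -1.54]
590.2,205.2,36,100.5 xyz m [ 0.0003 -0.0013  0.1122] ang [-0.02  0.01 -0.15]
```

Request:
{"method": "servo_tool", "body": {
  "fingers": [0,0,0,0,0,0,0,0],
  "xyz": [
    [0,-0.001,0.02],
    [0,-0.001,0.05],
    [0,-0.001,0.08],
    [0,-0.001,0.098],
    [0,-0.001,0.106],
    [0,-0.001,0.11],
    [0,-0.001,0.112],
    [0,-0.001,0.113]
  ],
  "angular": [
    [0,0,0],
    [0,0,0],
    [0,0,0],
    [0,0,0],
    [0,0,0],
    [0,0,0],
    [0,0,0],
    [0,0,0]
  ]
}}

```text
t: 11.13
position: [591.1, 206.2, 36.0]
eef_rot: [-0.283, 3.127, 0.0]
ft_force: [-0.5, 0.5, 0.2]
grip_width: 0.4
```

Request:
{"method": "servo_tool", "body": {
  "fingers": [0,0,0,0],
  "xyz": [
    [0,0,0],
    [0,0,0.001],
    [0,0,0.001],
    [0,0,0.001]
  ],
  "angular": [
    [0,0,0],
    [0,0,0],
    [0,0,0],
    [0,0,0]
  ]
}}

```text
t: 11.47
position: [590.8, 206.6, 34.6]
eef_rot: [-0.284, 3.128, 0.0]
ft_force: [-0.6, -0.0, 4.5]
grip_width: 0.399
```

Request:
{"method": "servo_tool", "body": {
  "fingers": [1,1,1,1,1,1,1,1],
  "xyz": [
    [0,0,0],
    [0,0,0],
    [0,0,0],
    [0,0,0],
    [0,0,0],
    [0,0,-0.03],
    [0,0,-0.07],
    [0,0,-0.11]
  ],
  "angular": [
    [0,0,0],
    [0,0,0],
    [0,0,0],
    [0,0,0],
    [0,0,0],
    [0,0,0],
    [0,0,0],
    [0,0,0]
  ]
}}

```text
t: 12.13
position: [589.7, 206.4, 144.4]
eef_rot: [0.284, -3.126, 0.001]
ft_force: [1.1, -0.4, 0.1]
grip_width: 1.003
```

```bash
python3 go.py 564.6,-196.5,140,80.6;  python3 - <<'E'
from h import *
s=cam("side");save(s,"s3.png",(120,60,350,200),3)
E
```

```text
t 12.13 pos [589.7 206.4 144.4] yaw 100.4 tilt z [-0.002 -0.001 -1.   ] F [ 1.1 -0.4  0.1] w 1.003 q [ 0.21  0.31  1.45 -0.    1.38 -1.54]
564.6,-196.5,140,80.6 xyz m [ 0.0972 -0.3917  0.0047] ang [-0.03 -0.14 19.78]
```

View pics/s3.png

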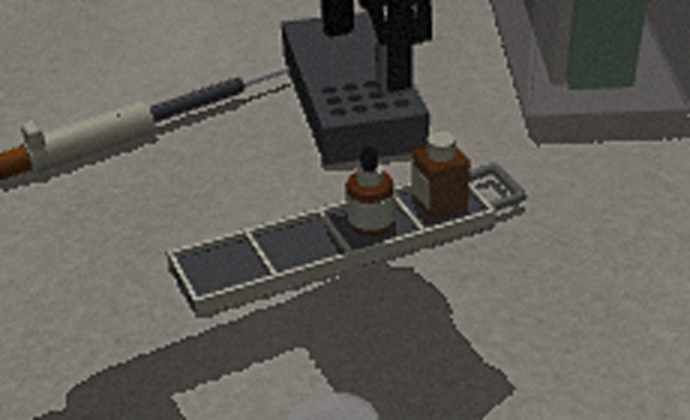

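The dropper stands upright in the second-farthest compartment at (370,200), and the square bottle hasn't moved. Next is the jar.

Request:
{"method": "servo_tool", "body": {
  "fingers": [1,1,1,1,1,1,1,1],
  "xyz": [
    [0.0972,-0.392,0.004],
    [0.0972,-0.392,0.004],
    [0.0972,-0.392,0.004],
    [0.0972,-0.392,0.004],
    [0.0972,-0.392,0.004],
    [0.0972,-0.392,0.004],
    [0.0972,-0.392,0.004],
    [0.0972,-0.392,0.004]
  ],
  "angular": [
    [0,0,19.8],
    [0,0,19.8],
    [0,0,19.8],
    [0,0,19.8],
    [0,0,19.8],
    [0,0,19.8],
    [0,0,19.8],
    [0,0,19.8]
  ]
}}

```text
t: 12.85
position: [569.3, -128.1, 140.7]
eef_rot: [0.258, 3.131, -0.0]
ft_force: [0.5, 0.4, 0.3]
grip_width: 0.996
```

Request:
{"method": "servo_tool", "body": {
  "fingers": [1,1],
  "xyz": [
    [0,0,0],
    [0,0,0]
  ],
  "angular": [
    [0,0,0],
    [0,0,0]
  ]
}}

```text
t: 13.02
position: [569.5, -128.4, 140.4]
eef_rot: [-0.264, -3.13, 0.0]
ft_force: [0.7, 0.1, 0.1]
grip_width: 1.001
```

```bash
python3 go.py 564.6,-196.5,140,80.6
```

```text
t 13.02 pos [ 569.5 -128.4  140.4] yaw 80.4 tilt z [-0. -0. -1.] F [0.7 0.1 0.1] w 1.001 q [-0.35  0.22  1.56 -0.    1.35 -1.76]
564.6,-196.5,140,80.6 xyz m [-0.0066 -0.068   0.0004] ang [-0.01 -0.01 -0.23]
```

Request:
{"method": "servo_tool", "body": {
  "fingers": [1,1,1,1,1,1,1,1],
  "xyz": [
    [-0.004,-0.04,0],
    [-0.0066,-0.068,0],
    [-0.0066,-0.068,0.01],
    [-0.0066,-0.068,0.03],
    [-0.0066,-0.068,0.06],
    [-0.0066,-0.068,0.085],
    [-0.0066,-0.068,0.1],
    [-0.0066,-0.068,0.105]
  ],
  "angular": [
    [0,0,0],
    [0,0,0],
    [0,0,0],
    [0,0,0],
    [0,0,0],
    [0,0,0],
    [0,0,0],
    [0,0,0]
  ]
}}

```text
t: 13.68
position: [564.2, -192.6, 32.8]
eef_rot: [-0.256, -3.128, -0.002]
ft_force: [0.1, 1.3, -0.9]
grip_width: 0.999
```

Request:
{"method": "servo_tool", "body": {
  "fingers": [0,0,0,0,0,0,0,0],
  "xyz": [
    [0,0,0],
    [0,0,0],
    [0,0,0],
    [0,0,0],
    [0,0,0],
    [0,0,0],
    [0,0,0],
    [0,0,0]
  ],
  "angular": [
    [0,0,0],
    [0,0,0],
    [0,0,0],
    [0,0,0],
    [0,0,0],
    [0,0,0],
    [0,0,0],
    [0,0,0]
  ]
}}

```text
t: 14.35
position: [565.9, -194.5, 37.3]
eef_rot: [0.258, 3.129, -0.001]
ft_force: [-0.7, 0.9, 8.8]
grip_width: 0.452
```

```bash
python3 go.py 531.5,194.2,150,100.5
```

```text
t 14.35 pos [ 565.9 -194.5   37.3] yaw 80.6 tilt z [ 0.002 -0.001 -1.   ] F [-0.7  0.9  8.8] w 0.452 q [-0.46  0.35  1.63  0.    1.16 -1.87]
531.5,194.2,150,100.5 xyz m [ 0.0973  0.3778 -0.1132] ang [ -0.05   0.12 -19.92]
```

Request:
{"method": "servo_tool", "body": {
  "fingers": [0,0,0,0,0,0,0,0],
  "xyz": [
    [0,0,-0.03],
    [0,0,-0.065],
    [0,0,-0.1],
    [0.004,0.015,-0.115],
    [0.012,0.045,-0.115],
    [0.02,0.08,-0.115],
    [0.03,0.115,-0.115],
    [0.038,0.15,-0.115]
  ],
  "angular": [
    [0,0,0],
    [0,0,0],
    [0,0,0],
    [0,0,0],
    [0,0,-4],
    [0,0,-8],
    [0,0,-12],
    [0,0,-16]
  ]
}}

```text
t: 15.02
position: [551.8, -38.7, 151.5]
eef_rot: [-0.184, 3.135, -0.001]
ft_force: [1.3, 0.3, -1.9]
grip_width: 0.456
```

```bash
python3 go.py 531.5,194.2,150,100.5
```

```text
t 15.02 pos [551.8 -38.7 151.5] yaw 96.7 tilt z [ 0.001 -0.    -1.   ] F [ 1.3  0.3 -1.9] w 0.456 q [-0.21  0.15  1.63 -0.    1.36 -1.9 ]
531.5,194.2,150,100.5 xyz m [-0.0072  0.2337  0.0014] ang [-0.03  0.07 -3.76]
```

Request:
{"method": "servo_tool", "body": {
  "fingers": [0,0,0,0,0,0,0,0],
  "xyz": [
    [-0.001,0.035,0],
    [-0.002,0.07,0],
    [-0.003,0.105,0],
    [-0.004,0.14,0],
    [-0.005,0.175,0],
    [-0.006,0.208,0],
    [-0.007,0.23,0],
    [-0.007,0.237,0]
  ],
  "angular": [
    [0,0,-3.8],
    [0,0,-3.8],
    [0,0,-3.8],
    [0,0,-3.8],
    [0,0,-3.8],
    [0,0,-3.8],
    [0,0,-3.8],
    [0,0,-3.8]
  ]
}}

```text
t: 15.68
position: [531.6, 199.2, 151.4]
eef_rot: [-0.288, 3.127, 0.001]
ft_force: [-0.3, -0.4, -1.2]
grip_width: 0.454
```

Request:
{"method": "servo_tool", "body": {
  "fingers": [0,0,0],
  "xyz": [
    [0,0,0],
    [0,0,0],
    [0,0,0]
  ],
  "angular": [
    [0,0,0],
    [0,0,0],
    [0,0,0]
  ]
}}

```text
t: 15.93
position: [532.3, 195.1, 150.8]
eef_rot: [-0.283, 3.129, -0.001]
ft_force: [-0.2, 0.4, -2.0]
grip_width: 0.45
```

```bash
python3 go.py 531.5,194.2,38.5,100.5
```

```text
t 15.93 pos [532.3 195.1 150.8] yaw 100.3 tilt z [ 0. -0. -1.] F [-0.2  0.4 -2. ] w 0.45 q [ 0.22  0.18  1.59 -0.    1.37 -1.54]
531.5,194.2,38.5,100.5 xyz m [ 0.0009 -0.0007  0.1123] ang [-0.02  0.01 -0.17]
```

Request:
{"method": "servo_tool", "body": {
  "fingers": [0,0,0,0,0,0,0,0],
  "xyz": [
    [0.001,-0.001,0.02],
    [0.001,-0.001,0.05],
    [0.001,-0.001,0.08],
    [0.001,-0.001,0.098],
    [0.001,-0.001,0.106],
    [0.001,-0.001,0.11],
    [0.001,-0.001,0.112],
    [0.001,-0.001,0.113]
  ],
  "angular": [
    [0,0,0],
    [0,0,0],
    [0,0,0],
    [0,0,0],
    [0,0,0],
    [0,0,0],
    [0,0,0],
    [0,0,0]
  ]
}}

```text
t: 16.6
position: [531.9, 194.7, 38.6]
eef_rot: [-0.283, 3.127, 0.0]
ft_force: [-0.5, 0.8, -1.7]
grip_width: 0.451
```

Request:
{"method": "servo_tool", "body": {
  "fingers": [0,0,0,0],
  "xyz": [
    [0,0,0],
    [0,0,0.001],
    [0,0,0.001],
    [0,0,0.001]
  ],
  "angular": [
    [0,0,0],
    [0,0,0],
    [0,0,0],
    [0,0,0]
  ]
}}

```text
t: 16.93
position: [531.6, 195.0, 37.3]
eef_rot: [-0.284, 3.128, -0.0]
ft_force: [-0.1, -1.6, 4.1]
grip_width: 0.45
```

Request:
{"method": "servo_tool", "body": {
  "fingers": [1,1,1,1,1,1,1,1],
  "xyz": [
    [0,0,0],
    [0,0,0],
    [0,0,0],
    [0,0,0],
    [0,0,0],
    [0,0,-0.03],
    [0,0,-0.07],
    [0,0,-0.11]
  ],
  "angular": [
    [0,0,0],
    [0,0,0],
    [0,0,0],
    [0,0,0],
    [0,0,0],
    [0,0,0],
    [0,0,0],
    [0,0,0]
  ]
}}

```text
t: 17.6
position: [530.5, 194.8, 147.3]
eef_rot: [0.284, -3.126, 0.001]
ft_force: [1.1, 0.6, 0.4]
grip_width: 0.998
```

```bash
python3 go.py 625,-206,150,80.6;  python3 - <<'E'
from h import *
s=cam("side");save(s,"s4.png",(120,60,370,330),2.2)
E
```

```text
t 17.6 pos [530.5 194.8 147.3] yaw 100.4 tilt z [-0.002 -0.001 -1.   ] F [1.1 0.6 0.4] w 0.998 q [ 0.22  0.18  1.6  -0.    1.36 -1.54]
625,-206,150,80.6 xyz m [-0.0207 -0.4112 -0.0027] ang [-0.03 -0.13 19.78]
```

View pics/s4.png

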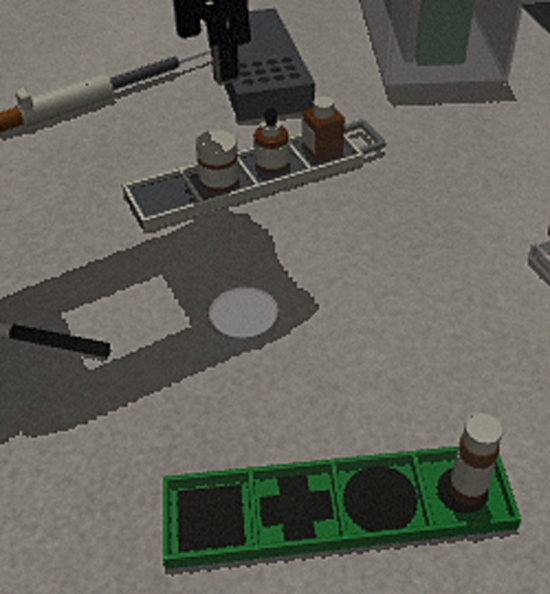

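Jar (218,160), dropper (270,145) and square (323,130) all stand in their compartments. Only the slim bottle is left in the rack.

Request:
{"method": "servo_tool", "body": {
  "fingers": [1,1,1,1,1,1,1,1],
  "xyz": [
    [-0.021,-0.411,-0.003],
    [-0.021,-0.411,-0.003],
    [-0.021,-0.411,-0.003],
    [-0.021,-0.411,-0.003],
    [-0.021,-0.411,-0.003],
    [-0.021,-0.411,-0.003],
    [-0.021,-0.411,-0.003],
    [-0.021,-0.411,-0.003]
  ],
  "angular": [
    [0,0,19.8],
    [0,0,19.8],
    [0,0,19.8],
    [0,0,19.8],
    [0,0,19.8],
    [0,0,19.8],
    [0,0,19.8],
    [0,0,19.8]
  ]
}}

```text
t: 18.32
position: [608.0, -131.6, 149.1]
eef_rot: [0.258, 3.131, -0.0]
ft_force: [0.8, 0.4, 0.0]
grip_width: 1.0
```

Request:
{"method": "servo_tool", "body": {
  "fingers": [1,1],
  "xyz": [
    [0,0,0],
    [0,0,0]
  ],
  "angular": [
    [0,0,0],
    [0,0,0]
  ]
}}

```text
t: 18.48
position: [607.9, -131.6, 148.5]
eef_rot: [-0.263, -3.13, -0.0]
ft_force: [-0.6, 1.0, 0.1]
grip_width: 1.003
```

```bash
python3 go.py 625,-206,150,80.6
```

```text
t 18.48 pos [ 607.9 -131.6  148.5] yaw 80.4 tilt z [-0.001  0.    -1.   ] F [-0.6  1.   0.1] w 1.003 q [-0.34  0.3   1.46 -0.    1.39 -1.74]
625,-206,150,80.6 xyz m [-0.0292 -0.0705 -0.0016] ang [-0.   -0.04 -0.21]
```

Request:
{"method": "servo_tool", "body": {
  "fingers": [1,1,1,1,1,1,1,1],
  "xyz": [
    [-0.015,-0.036,0],
    [-0.0292,-0.0705,0],
    [-0.0292,-0.0705,0],
    [-0.0292,-0.0705,0.02],
    [-0.0292,-0.0705,0.05],
    [-0.0292,-0.0705,0.08],
    [-0.0292,-0.0705,0.1],
    [-0.0292,-0.0705,0.106]
  ],
  "angular": [
    [0,0,0],
    [0,0,0],
    [0,0,0],
    [0,0,0],
    [0,0,0],
    [0,0,0],
    [0,0,0],
    [0,0,0]
  ]
}}

```text
t: 19.15
position: [623.7, -201.9, 39.4]
eef_rot: [-0.256, -3.126, -0.003]
ft_force: [-0.4, -0.3, -0.6]
grip_width: 1.0
```

Request:
{"method": "servo_tool", "body": {
  "fingers": [0,0,0,0,0,0,0,0],
  "xyz": [
    [0,0,0],
    [0,0,0],
    [0,0,0],
    [0,0,0],
    [0,0,0],
    [0,0,0],
    [0,0,0],
    [0,0,0]
  ],
  "angular": [
    [0,0,0],
    [0,0,0],
    [0,0,0],
    [0,0,0],
    [0,0,0],
    [0,0,0],
    [0,0,0],
    [0,0,0]
  ]
}}

```text
t: 19.82
position: [625.7, -204.0, 44.4]
eef_rot: [0.258, 3.129, -0.001]
ft_force: [-0.9, 0.1, 6.9]
grip_width: 0.287
```

```bash
python3 go.py 472.2,183.4,155,100.5
```

```text
t 19.82 pos [ 625.7 -204.    44.4] yaw 80.6 tilt z [ 0.002 -0.001 -1.   ] F [-0.9  0.1  6.9] w 0.287 q [-0.43  0.45  1.47 -0.    1.22 -1.84]
472.2,183.4,155,100.5 xyz m [ 0.2147  0.357  -0.1112] ang [ -0.05   0.1  -19.92]
```

Request:
{"method": "servo_tool", "body": {
  "fingers": [0,0,0,0,0,0,0,0],
  "xyz": [
    [0,0,-0.03],
    [0,0,-0.065],
    [0,0,-0.1],
    [0.008,0.013,-0.115],
    [0.022,0.038,-0.115],
    [0.04,0.068,-0.115],
    [0.06,0.1,-0.115],
    [0.08,0.134,-0.115]
  ],
  "angular": [
    [0,0,0],
    [0,0,0],
    [0,0,0],
    [0,0,0],
    [0,0,-4],
    [0,0,-8],
    [0,0,-12],
    [0,0,-16]
  ]
}}

```text
t: 20.48
position: [567.4, -57.6, 158.5]
eef_rot: [-0.184, 3.136, -0.001]
ft_force: [0.8, 0.5, -1.1]
grip_width: 0.292
```

```bash
python3 go.py 472.2,183.4,158,100.5
```

```text
t 20.48 pos [567.4 -57.6 158.5] yaw 96.7 tilt z [ 0.001 -0.    -1.   ] F [ 0.8  0.5 -1.1] w 0.292 q [-0.24  0.18  1.58 -0.    1.38 -1.92]
472.2,183.4,158,100.5 xyz m [0.0663 0.2505 0.0003] ang [-0.02  0.03 -3.78]
```

Request:
{"method": "servo_tool", "body": {
  "fingers": [0,0,0,0,0,0,0,0],
  "xyz": [
    [0.009,0.035,0],
    [0.018,0.07,0],
    [0.028,0.105,0],
    [0.037,0.14,0],
    [0.046,0.175,0],
    [0.056,0.21,0],
    [0.064,0.24,0],
    [0.067,0.254,0]
  ],
  "angular": [
    [0,0,-3.8],
    [0,0,-3.8],
    [0,0,-3.8],
    [0,0,-3.8],
    [0,0,-3.8],
    [0,0,-3.8],
    [0,0,-3.8],
    [0,0,-3.8]
  ]
}}

```text
t: 21.15
position: [471.1, 189.0, 158.8]
eef_rot: [-0.287, 3.128, 0.001]
ft_force: [0.9, -0.6, 0.6]
grip_width: 0.292
```

Request:
{"method": "servo_tool", "body": {
  "fingers": [0,0,0],
  "xyz": [
    [0,0,0],
    [0,0,0],
    [0,0,0]
  ],
  "angular": [
    [0,0,0],
    [0,0,0],
    [0,0,0]
  ]
}}

```text
t: 21.4
position: [472.8, 185.8, 158.3]
eef_rot: [-0.284, 3.128, -0.0]
ft_force: [0.3, -0.9, -0.3]
grip_width: 0.288
```

```bash
python3 go.py 472.2,183.4,45.5,100.5
```

```text
t 21.4 pos [472.8 185.8 158.3] yaw 100.4 tilt z [ 0. -0. -1.] F [ 0.3 -0.9 -0.3] w 0.288 q [ 0.22  0.06  1.72 -0.    1.37 -1.53]
472.2,183.4,45.5,100.5 xyz m [ 0.0011 -0.0022  0.1128] ang [-0.01  0.03 -0.12]
```

Request:
{"method": "servo_tool", "body": {
  "fingers": [0,0,0,0,0,0,0,0],
  "xyz": [
    [0.001,-0.002,0.02],
    [0.001,-0.002,0.05],
    [0.001,-0.002,0.08],
    [0.001,-0.002,0.098],
    [0.001,-0.002,0.106],
    [0.001,-0.002,0.11],
    [0.001,-0.002,0.112],
    [0.001,-0.002,0.113]
  ],
  "angular": [
    [0,0,0],
    [0,0,0],
    [0,0,0],
    [0,0,0],
    [0,0,0],
    [0,0,0],
    [0,0,0],
    [0,0,0]
  ]
}}

```text
t: 22.07
position: [472.6, 183.9, 45.8]
eef_rot: [-0.283, 3.128, 0.0]
ft_force: [0.4, 0.1, -0.5]
grip_width: 0.29
```

Request:
{"method": "servo_tool", "body": {
  "fingers": [0,0,0,0],
  "xyz": [
    [0,0,0],
    [0,0,0.001],
    [0,0,0.001],
    [0,0,0.001]
  ],
  "angular": [
    [0,0,0],
    [0,0,0],
    [0,0,0],
    [0,0,0]
  ]
}}

```text
t: 22.4
position: [472.1, 184.1, 44.4]
eef_rot: [-0.284, 3.128, -0.0]
ft_force: [-0.8, 0.1, 1.3]
grip_width: 0.29
```

Barely touching, so down another 0.7 mm.

Request:
{"method": "servo_tool", "body": {
  "fingers": [0,0,0],
  "xyz": [
    [0,0,0.0007],
    [0,0,0.0007],
    [0,0,0.0007]
  ],
  "angular": [
    [0,0,0],
    [0,0,0],
    [0,0,0]
  ]
}}

```text
t: 22.65
position: [472.3, 184.1, 44.3]
eef_rot: [-0.284, 3.128, -0.0]
ft_force: [-3.6, -1.8, 13.6]
grip_width: 0.291
```

Request:
{"method": "servo_tool", "body": {
  "fingers": [1,1,1,1,1,1,1,1],
  "xyz": [
    [0,0,0],
    [0,0,0],
    [0,0,0],
    [0,0,0],
    [0,0,0],
    [0,0,-0.03],
    [0,0,-0.07],
    [0,0,-0.11]
  ],
  "angular": [
    [0,0,0],
    [0,0,0],
    [0,0,0],
    [0,0,0],
    [0,0,0],
    [0,0,0],
    [0,0,0],
    [0,0,0]
  ]
}}

```text
t: 23.32
position: [471.2, 183.8, 154.1]
eef_rot: [0.284, -3.126, 0.001]
ft_force: [0.9, -0.0, 0.5]
grip_width: 1.002
```

Request:
{"method": "servo_tool", "body": {
  "fingers": [1,1,1,1,1,1,1,1],
  "xyz": [
    [0,-0.04,-0.02],
    [0,-0.08,-0.04],
    [0,-0.12,-0.06],
    [0,-0.16,-0.08],
    [0,-0.2,-0.08],
    [0,-0.2,-0.08],
    [0,-0.2,-0.08],
    [0,-0.2,-0.08]
  ],
  "angular": [
    [0,0,0],
    [0,0,0],
    [0,0,0],
    [0,0,0],
    [0,0,0],
    [0,0,0],
    [0,0,0],
    [0,0,0]
  ]
}}

```text
t: 23.98
position: [507.9, -13.0, 233.0]
eef_rot: [0.282, -3.128, -0.001]
ft_force: [-0.9, 1.2, -0.4]
grip_width: 1.003
```

```bash
python3 go.py;  python3 - <<'E'
from h import *
s=cam("side");c=cam("top")
a=cv2.resize(s["color"][60:200,120:350],None,fx=2.4,fy=2.4,interpolation=2)
b=cv2.resize(c["color"][115:260,140:210],None,fx=3.2,fy=3.2,interpolation=2)
H=max(a.shape[0],b.shape[0]);o=np.zeros((H,a.shape[1]+b.shape[1],3),np.uint8);o[:a.shape[0],:a.shape[1]]=a;o[:b.shape[0],a.shape[1]:]=b
cv2.imwrite("pics/end.png",o[...,::-1])
E
```

```text
t 23.98 pos [507.9 -13.  233. ] yaw 100.3 tilt z [-0.001  0.    -1.   ] F [-0.9  1.2 -0.4] w 1.003 q [-0.18  0.02  1.61  0.    1.52 -1.93]
```

View pics/end.png

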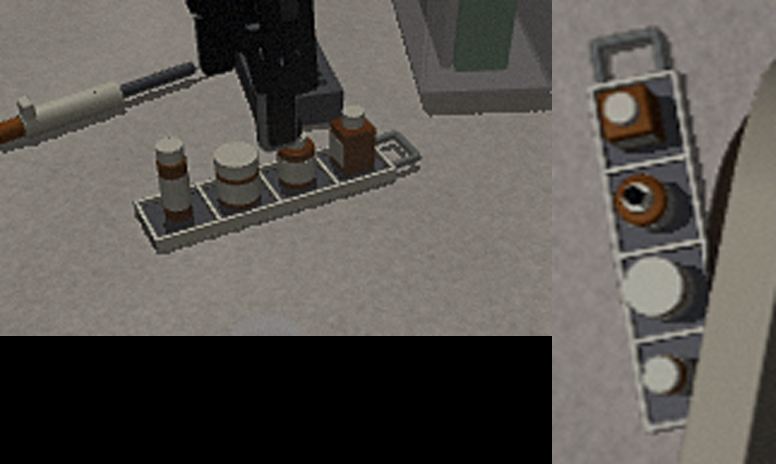

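Near to far the carrier now holds slim, jar, dropper and square, each upright in its own compartment. The gripper is clear of everything.

```bash
python3 -c "
from cell import robot
print(robot.close_job())"
```

```text
the job is handed in; nothing more can be done
None
```

All four bottles are in the carrier in reverse order, and the job is handed in after about 24 s of robot time. From farthest to nearest they stand square, dropper, jar, slim.

- **Placing:** I set each bottle down at its grasp height and felt it touch the floor before letting go. The vertical force was 4 to 14 N.
- **Final views:** The side and top views showed every bottle upright in its own compartment. The raised arm hid the dropper's bulb in the side view and one edge of the nearest compartments in the top view.
- **Limits:** The gripper was open and clear of everything when I handed in. The highest force I read on any axis was about 14 N; readings came only at the end of each move.
- **Disagreements:** The only mismatch was about 2–3 mm between the top and wrist cameras on where the bottles stood. No check failed.

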